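# One full pump stroke over the ramekin

## Task

Swing the pump's spout round until its outlet is over the middle of the white ramekin, and only then press the pump's knob down until you feel it bottom on its stop. Hold it firmly but gently against the stop for about half a second without ramming it (push with about 15 N), then let it rise fully and back off, leaving the ramekins and everything else where they stand.

Things in the scene. Friction and masses are not known exactly. Their poses are not given: they have to be found in the camera images.
- pump: Pump dispenser fixed to the counter: a yellow jar, 98 mm in diameter on a 112 mm rubber foot, 126 mm high, with a black 66 mm collar up to 150 mm. Origin at the centre of its underside, z up along the pump's axis. A plunger with a black knob stands on the axis above it and carries a swivelling steel spout.
- plunger_top (a point): Centre of the flat top of the black round knob (48 mm diameter, 14 mm thick), on the pump's axis, 214 mm above the counter when the plunger is up. Pressed straight down here. The spout moves down with it; pressing does not turn the spout.
- plunger (a joint): How far the plunger is pressed down, m: 0 is fully up. A return spring resists (less the plunger's weight) with about 2 N at the top, growing 0.25 N per mm. A hard stop inside the jar ends the stroke somewhere between 14 and 24 mm; it differs each time, cannot be seen and must be felt: the push then rises steeply above the spring's (5.5 to 8 N at the stop). A total push of 12 to 18 N is firmly on the stop; above about 20 N risks damaging it.
- spout (a joint): Swivel angle of the spout about the pump's vertical axis, rad, positive anticlockwise from above; 0 is along the pump body's own x axis, range -2.2 to 2.2. Stiff (0.06 N m friction): it stays where it is left.
- spout_mid (a point): Middle of the spout's straight level steel bar, 75 mm from the pump's axis, 190 mm above the counter when up. The bar is 12 mm wide and 12 mm high and runs radially from 15 to 111 mm from the axis; it can be pinched or pushed from above here.
- spout_outlet (a point): Outlet at the lower end of the down-turned spout tip (12 mm diameter), 105 mm from the pump's axis, 164 mm above the counter when up.
- ramekin_center (a point): Centre of the white ceramic ramekin, half-way up: 84 mm diameter at the rim, 45 mm high, wall 4 mm. It stands on the counter about 105 mm from the pump's axis, to one side of the spout, 0.5 to 1.8 rad of swivel away. Not to be moved.
- clay_ramekin_center (a point): Centre of a terracotta-coloured ramekin of the same size on the other side of the pump; bystander.
- stopper: Green glass carafe stopper standing on the counter, 38 mm diameter, 56 mm high, origin under its centre; bystander.
- spoon: Red plastic serving spoon, 240 mm, lying on the counter along its x axis; bystander.
- loaf_pan: Aluminium loaf pan, 120 x 220 x 65 mm, origin under its centre; bystander.
Not all that is in view belongs to the job. Of the things that look like the part that bears ramekin_center, the middle-sized one is meant.

How it is judged:
By the outcome, as a careful person would: the job done as asked, in the order asked, and still so for the second after the job is handed in, with the robot touching nothing.
It also fails if it takes over 58 s, if anything falls off the work surface, if the arm or the gripper's body presses on something with over 40 N, if the wrist force passes 120 N, or if a joint passes its speed limit or range.

## Robot

A 6-joint arm with a two-finger parallel gripper is mounted at the origin on the work surface. World frame = base frame: x ahead of the robot, y to its left, z up, the work surface at z = 0. Lengths are in mm, angles in rad, forces in N, time in s.
With the tool pointing down it reaches from about 400 to 925 mm from the base axis. Payload 12.5 kg.
Tool frame: the origin (TCP) lies on the mounting face of the last link; the fingertips stand 190 mm ahead of it and the grasp point (between the pads) lies 171 mm ahead of it (env.grasp_offset is the distance from the TCP to the grasp point, in mm); z points along the fingers, y is the direction in which the jaws open and shut (so a half turn about z gives the same grasp; the last joint's range is limited). The gripper opens to 95 mm and grips with 3 to 60 N. Pads are 20 mm wide; open, the fingers measure 119 mm over their backs; the gripper's body (75 mm by 180 mm) begins 59 mm behind the grasp point.
Start: joints at [-1.317, 0.491, 1.559, -0, 1.092, -0.106], TCP at [220.074, -584.972, 404.761] pointing down, gripper open.
Joint ranges: [-3.1, 3.1], [-0.84, 2.19], [0.05, 2.79], [-1.13, 4.28], [0.06, 2.93], [-2.69, 2.69]. Speed limits (rad/s): [2.22, 2.22, 2.79, 3.14, 3.14, 3.14].

## Interface

Orientations are given as [roll, pitch, yaw] about the fixed x, y, z axes, in that order (R = Rz(yaw) Ry(pitch) Rx(roll)).
In Python, from cell import env, viewer gives the robot as it stands.
- The arm moves only by the tool play_rows, never from a script. Its argument "increments" is a list of rows, each an object of numbers: "dx", "dy", "dz": the shift along the tool's x, y, z in mm; "rx", "ry", "rz": the turn, a rotation vector about the tool's x, y, z in units of 6 degrees (1.0 is 6 degrees). A call has 1 to 8 rows; each row is the pose to reach, as a shift and turn from the pose measured when the call began, along the tool's axes at that moment; what a row does not reach only later rows make up. A row lasts 1/12 s, in which the tool goes at most 41.7 mm and 7.16 degrees, less where a joint would pass 70% of its speed; a pose out of reach is approached as far as the arm can. A call with a gripper value outside its range is refused whole. "fingers" is the opening, from 0 (shut) to 1 (fully open), set as the call begins (left out, the last holds). The fingers move at their own pace and stop on an object; the grip force is fixed at half the most. Time passes only in rows, so rows that repeat a pose let the fingers close. It gives the time, the measured TCP pose, the force and the opening at its end, in the units of the state.
- env.state(): the state, without advancing time (a new reading comes with each control period).
- viewer.read_camera(name): name is "scene" or "top"; returns a dict with "image" (480x640x3 uint8, red, green, blue), "fx", "fy", "cx", "cy" (pixels), "rvec" (rotation vector, rad) and "tvec" (3), from world to camera coordinates, as OpenCV has them. Camera axes: x right, y down, z forward; pixel columns grow to the right and rows downward; lengths in mm; the calibration is good to about 2 mm. A picture is of the moment at which its call begins. There is no depth.
- env.job_done(): hands the job in, once; it reports no verdict.
The state is a dict: "t": time; "joints": joint angles; "qvel": joint speeds; "tau": joint torques, N m; "eef_pos": TCP position; "tcp_rot": TCP orientation; "ft_force": force on the tool from outside, world axes, zero at the start; "moment": the same for the moment, N m; "opening": opening from 0.0 (shut) to 1.0 (fully open).
Only numpy, scipy, OpenCV 4.12 (cv2) and the standard library are available. Lean on these libraries where they do the work, as an engineer would, in place of code of your own. Each camera call takes 0.05 s, during which the arm holds its last target.

## Working session

There is one attempt and no reset: what is moved stays moved. The work goes in short steps, Python scripts to look and compute and a tool call to move; the robot and the scene stay as the last step left them, time stands still between calls to the robot, and variables do not carry over. Pictures are saved under pics/ and viewed, and the job is handed in when it is done.

Besides the shell and the picture viewer there is one more tool, called by a JSON object that holds its "api" and its "payload", one argument or row to a line. play_rows: Moves the arm, as the interface text tells. Its arguments: {"type":"object","properties":{"increments":{"type":"array","items":{"type":"object","properties":{"dx":{"type":"number"},"dy":{"type":"number"},"dz":{"type":"number"},"rx":{"type":"number"},"ry":{"type":"number"},"rz":{"type":"number"}}}},"fingers":{"type":"number"}},"required":["increments"]}

```bash
mkdir -p pics; ls
python3 - <<'E'
from cell import env, viewer
import cv2
print(env.state())
for n in("scene","top"):
    c=viewer.read_camera(n); cv2.imwrite(f"pics/{n}0.png",c["image"][:,:,::-1]); print({k:v for k,v in c.items() if k!="image"})
E
```

```text
pics
{'t': 0.0, 'joints': array([-1.31658233e+00,  4.91586371e-01,  1.55944899e+00,  2.37278326e-05,
        1.09168579e+00, -1.05624975e-01]), 'qvel': array([-0.00093925, -0.00039365, -0.00062038, -0.00354476,  0.0016758 ,
        0.00067796]), 'tau': array([ 1.93759042e-03, -6.12629771e+01, -2.58172345e+01,  6.92745228e-02,
        4.82738181e-02, -8.93820561e-05]), 'eef_pos': array([ 220.07890539, -584.94254357,  404.14512625]), 'tcp_rot': array([-3.14047267e+00, -1.39902030e-04,  3.59827943e-01]), 'ft_force': array([-0.03982473, -0.25355847, -0.05208997]), 'moment': array([-0.02383282, -0.02386077,  0.01585168]), 'opening': 0.999490411270916}
{'fx': 511.0256885798816, 'fy': 511.0256885798816, 'cx': 316.701814062407, 'cy': 243.4569045157479, 'rvec': array([ 1.58591727,  1.90752359, -0.86854974]), 'tvec': array([  95.43057816, -295.9724184 , 1637.08282689])}
{'fx': 601.2497157664899, 'fy': 601.2497157664899, 'cx': 321.07627810989266, 'cy': 235.94710785678666, 'rvec': array([ 2.14327776, -2.19419034,  0.11764288]), 'tvec': array([  31.54817303,  607.61981111, 1444.22451677])}
```

View pics/scene0.png

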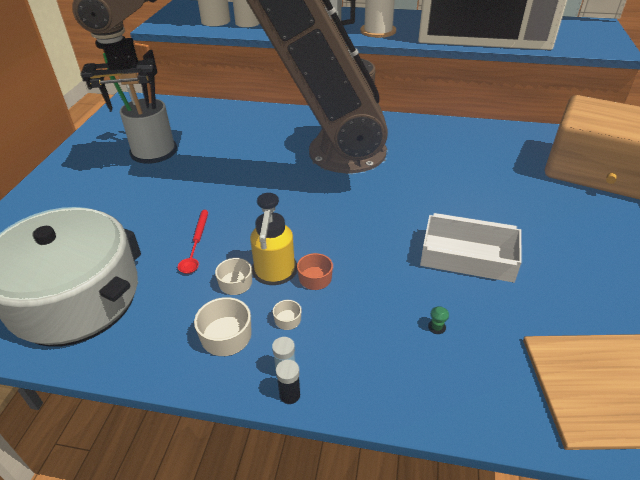

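View pics/top0.png

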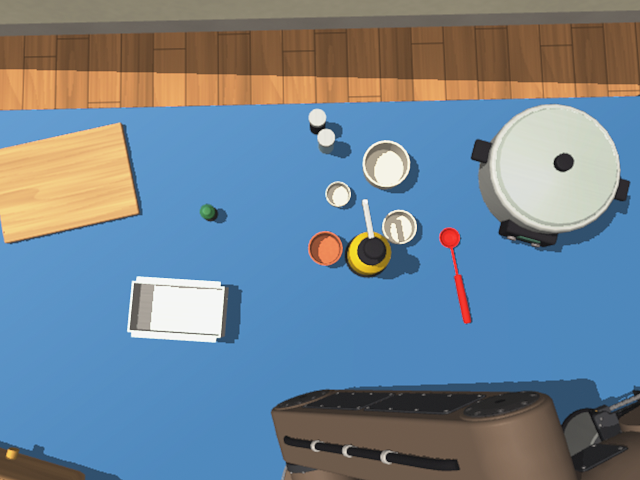

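White ramekin candidates in the top view are large (386,164), small (338,194) and middle-sized (400,228). The one at (400,228) fits: it is middle-sized, the same size as the terracotta one and right beside the pump. I'll confirm that in an enlarged crop.

Run:
```python
import cv2
a=cv2.imread("pics/top0.png")[140:290,295:445]
cv2.imwrite("pics/topc.png",cv2.resize(a,(600,600),interpolation=cv2.INTER_CUBIC))
a=cv2.imread("pics/scene0.png")[180:360,180:350]
cv2.imwrite("pics/scenec.png",cv2.resize(a,None,fx=3.3333,fy=3.3333,interpolation=cv2.INTER_CUBIC))
```

```text
(no output)
```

View pics/topc.png

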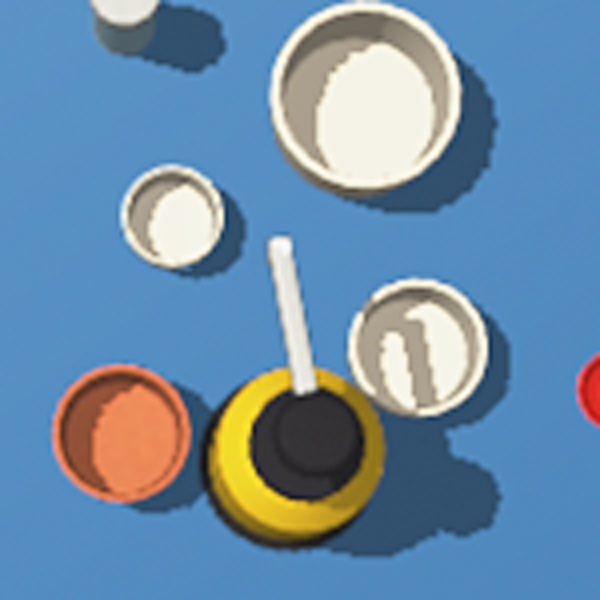

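View pics/scenec.png

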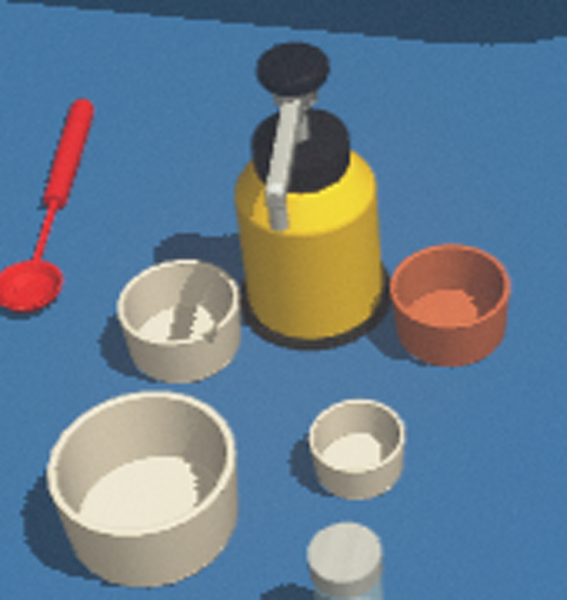

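The crop shows the middle ramekin at crop (418,347) beside the pump, with the same rim size as the terracotta one. The spout points between the ramekins, with its tip at crop (281,245). Next I'll back-project these points.

```bash
cat > h.py <<'E'
import numpy as np, cv2
from cell import env, viewer
def cams():
    return {n:viewer.read_camera(n) for n in("scene","top")}
def bp(c,u,v,z):
    R=cv2.Rodrigues(c["rvec"])[0]; d=R.T@np.array([(u-c["cx"])/c["fx"],(v-c["cy"])/c["fy"],1]); o=-R.T@c["tvec"]
    return o+d*(z-o[2])/d[2]
def pj(c,p):
    K=np.array([[c["fx"],0,c["cx"]],[0,c["fy"],c["cy"]],[0,0,1]])
    return cv2.projectPoints(np.array(p,float).reshape(-1,1,3),c["rvec"],c["tvec"],K,None)[0].reshape(-1,2)
E
python3 - <<'E'
from h import *
C=cams()
T=lambda u,v,z:bp(C["top"],295+u/4,140+v/4,z)
S=lambda u,v,z:bp(C["scene"],180+u/3.3333,180+v/3.3333,z)
for n,a,b in [("knob",T(318,431,214),S(293,67,214)),("rim",T(418,347,45),S(179,305,45)),("clay",T(122,432,45),S(450,290,45)),("tipend_top",T(281,240,196),S(276,185,196)),("outlet",None,S(280,225,164)),("collar",T(307,443,150),S(301,150,150))]: print(n,a,b)
# foot
E
```

```text
knob [560.83488501 -95.96092171 214.        ] [567.45350251 -90.23686083 214.        ]
rim [ 624.88953966 -174.33740007   45.        ] [ 628.89419017 -169.05011578   45.        ]
clay [577.1435927    7.29014635  45.        ] [582.0690322  12.1514488  45.       ]
tipend_top [667.9398629  -80.79665136 196.        ] [661.50775295 -77.17759855 196.        ]
outlet None [662.49103979 -77.22284605 164.        ]
collar [559.55462789 -95.50645984 150.        ] [573.6261598  -88.40433696 150.        ]
```

Run:
```python
from h import *
C=cams()
for u,v in [(480,150),(520,245),(622,160),(550,105)]: print("pot",bp(C["top"],u,v,150))
print("crock",bp(C["scene"],152,155,0),bp(C["scene"],145,105,130))
print("lid",bp(C["top"],564,162,200),bp(C["scene"],45,235,200))
a=np.array([220,-585.]);b=np.array([638,-83.]);print(b-a)
th=.36
# tool axes world
x=np.array([np.cos(th),np.sin(th)]);y=np.array([np.sin(th),-np.cos(th)])
print((b-a)@x,(b-a)@y)
```

```text
pot [ 785.38899112 -351.27702273  150.        ]
pot [ 564.72468516 -430.29609859  150.        ]
pot [ 754.51372922 -675.42945997  150.        ]
pot [ 887.80732756 -518.66499038  150.        ]
crock [ 125.06344398 -611.14726902    0.        ] [  42.57600447 -640.19878348  130.        ]
lid [ 741.8288206 -521.2291681  200.       ] [ 740.55439544 -514.92410352  200.        ]
[418. 502.]
568.0465374014719 -322.56957597733566
```

{"api": "play_rows", "payload": {
  "increments": [
    {"dz": -30},
    {"dz": -60, "dx": 10, "dy": -5},
    {"dz": -65, "dx": 40, "dy": -23},
    {"dz": -65, "dx": 72, "dy": -41},
    {"dz": -65, "dx": 105, "dy": -60},
    {"dz": -65, "dx": 138, "dy": -78},
    {"dz": -65, "dx": 170, "dy": -97},
    {"dz": -65, "dx": 200, "dy": -114}
  ],
  "fingers": 0.4
}}

```text
invalid input
```

{"api": "play_rows", "payload": {
  "increments": [
    {"dx": 32, "dy": -18},
    {"dx": 64, "dy": -36},
    {"dx": 96, "dy": -54},
    {"dx": 128, "dy": -72},
    {"dx": 160, "dy": -90},
    {"dx": 192, "dy": -108},
    {"dx": 224, "dy": -126},
    {"dx": 256, "dy": -144}
  ]
}}

```text
invalid input
```

{"api": "play_rows", "payload": {
  "increments": [
    {"dx": 0, "dy": 0, "dz": -30, "rx": 0, "ry": 0, "rz": 0},
    {"dx": 10, "dy": -5, "dz": -60, "rx": 0, "ry": 0, "rz": 0},
    {"dx": 40, "dy": -23, "dz": -65, "rx": 0, "ry": 0, "rz": 0},
    {"dx": 72, "dy": -41, "dz": -65, "rx": 0, "ry": 0, "rz": 0},
    {"dx": 105, "dy": -60, "dz": -65, "rx": 0, "ry": 0, "rz": 0},
    {"dx": 138, "dy": -78, "dz": -65, "rx": 0, "ry": 0, "rz": 0},
    {"dx": 170, "dy": -97, "dz": -65, "rx": 0, "ry": 0, "rz": 0},
    {"dx": 200, "dy": -114, "dz": -65, "rx": 0, "ry": 0, "rz": 0}
  ],
  "fingers": 0.4
}}

```text
t: 0.97
eef_pos: [368.0, -406.1, 469.7]
tcp_rot: [-3.141, -0.0, 0.36]
ft_force: [-0.3, -0.7, -0.2]
opening: 0.494
```

{"api": "play_rows", "payload": {
  "increments": [
    {"dx": 36, "dy": -20, "dz": 0, "rx": 0, "ry": 0, "rz": 0},
    {"dx": 70, "dy": -40, "dz": 0, "rx": 0, "ry": 0, "rz": 0},
    {"dx": 105, "dy": -60, "dz": 0, "rx": 0, "ry": 0, "rz": 0},
    {"dx": 140, "dy": -79, "dz": 0, "rx": 0, "ry": 0, "rz": 0.5},
    {"dx": 175, "dy": -99, "dz": 0, "rx": 0, "ry": 0, "rz": 1},
    {"dx": 210, "dy": -119, "dz": 0, "rx": 0, "ry": 0, "rz": 1.5},
    {"dx": 245, "dy": -139, "dz": 0, "rx": 0, "ry": 0, "rz": 2.1},
    {"dx": 280, "dy": -158, "dz": 0, "rx": 0, "ry": 0, "rz": 2.1}
  ],
  "fingers": 0.4
}}

```text
t: 1.63
eef_pos: [575.3, -157.6, 469.9]
tcp_rot: [-3.141, -0.0, 0.136]
ft_force: [-0.1, -1.6, 0.1]
opening: 0.405
```

{"api": "play_rows", "payload": {
  "increments": [
    {"dx": 25, "dy": -22, "dz": 0, "rx": 0, "ry": 0, "rz": 0},
    {"dx": 50, "dy": -44, "dz": 0, "rx": 0, "ry": 0, "rz": 0},
    {"dx": 72.5, "dy": -66, "dz": 0, "rx": 0, "ry": 0, "rz": 0},
    {"dx": 72.5, "dy": -66, "dz": 0, "rx": 0, "ry": 0, "rz": 0},
    {"dx": 72.5, "dy": -66, "dz": 0, "rx": 0, "ry": 0, "rz": 0},
    {"dx": 72.5, "dy": -66, "dz": 0, "rx": 0, "ry": 0, "rz": 0}
  ]
}}

```text
t: 2.13
eef_pos: [638.0, -82.6, 469.7]
tcp_rot: [-3.141, 0.0, 0.137]
ft_force: [-0.1, -0.8, 0.1]
opening: 0.402
```

Run:
```python
from h import *
C=cams()
a=C["scene"]["image"][140:290,190:390,::-1]
cv2.imwrite("pics/s1.png",cv2.resize(a,None,fx=4,fy=4,interpolation=cv2.INTER_CUBIC))
a=C["top"]["image"][140:290,270:470,::-1]
cv2.imwrite("pics/t1.png",cv2.resize(a,None,fx=4,fy=4,interpolation=cv2.INTER_CUBIC))
s=env.state();print(s["eef_pos"],s["tcp_rot"],s["joints"])
p=s["eef_pos"]-[0,0,190]
for n in C: print(n,pj(C[n],p))
```

```text
[637.66598357 -83.31697714 470.1143915 ] [-3.14157974e+00 -1.05760889e-04  1.35127185e-01] [-2.32584499e-01  4.64348701e-01  1.42455366e+00  5.27112354e-05
  1.25259624e+00  1.20306815e+00]
scene [[259.27210891 194.72227913]]
top [[370.01826749 207.81079174]]
```

View pics/s1.png

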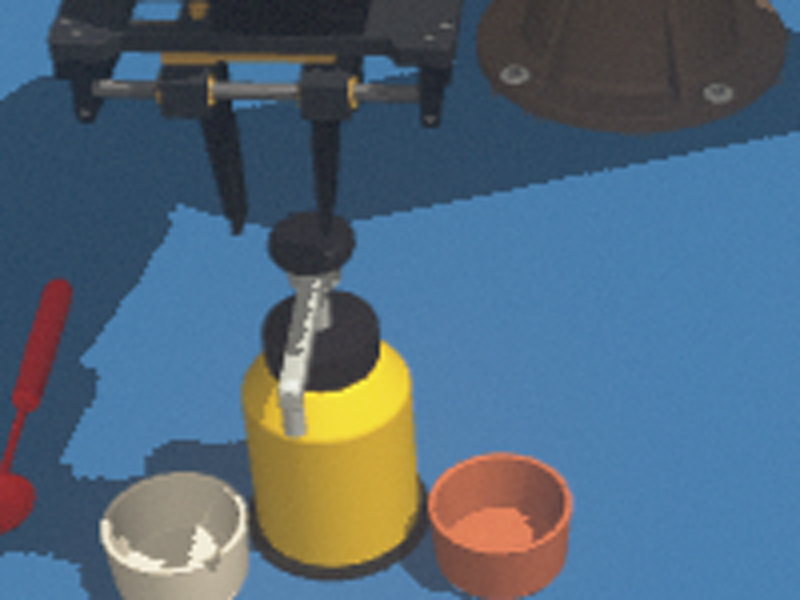

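View pics/t1.png

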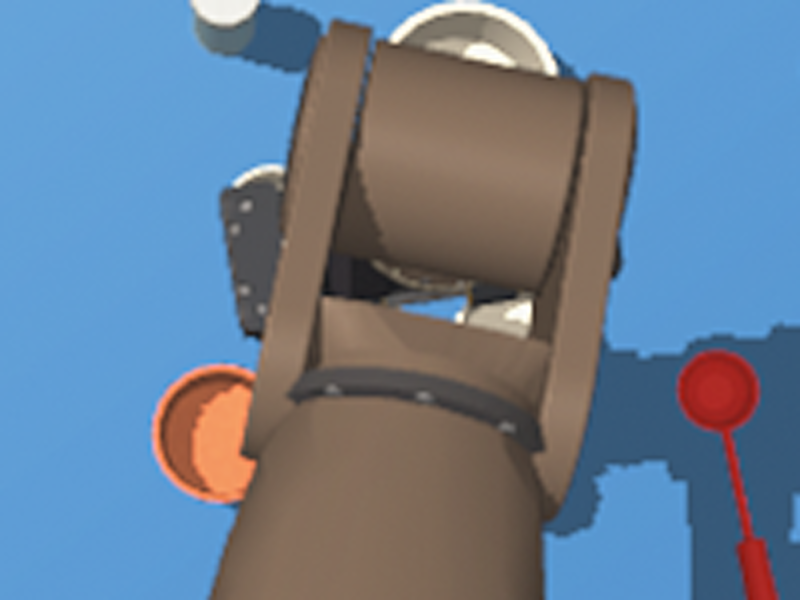

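Run:
```python
from h import *
C=cams()
S=lambda u,v,z:bp(C["scene"],180+u/3.3333-1.1,180+v/3.3333-2,z)
for n,b in [("knob",S(293,67,214)),("rim",S(179,305,45)),("tip",S(276,185,196)),("outlet",S(280,225,164))]:print(n,b)
```

```text
knob [560.93910199 -94.43271366 214.        ]
rim [ 623.07295665 -173.57837238   45.        ]
tip [655.87547746 -81.05323142 196.        ]
outlet [656.90732816 -81.11962097 164.        ]
```

{"api": "play_rows", "payload": {
  "increments": [
    {"dx": -2.6, "dy": 1.4, "dz": 20, "rx": 0, "ry": 0, "rz": 0},
    {"dx": -2.6, "dy": 1.4, "dz": 40, "rx": 0, "ry": 0, "rz": 0},
    {"dx": -2.6, "dy": 1.4, "dz": 60, "rx": 0, "ry": 0, "rz": 0},
    {"dx": -2.6, "dy": 1.4, "dz": 75, "rx": 0, "ry": 0, "rz": 0},
    {"dx": -2.6, "dy": 1.4, "dz": 90, "rx": 0, "ry": 0, "rz": 0},
    {"dx": -2.6, "dy": 1.4, "dz": 100, "rx": 0, "ry": 0, "rz": 0},
    {"dx": -2.6, "dy": 1.4, "dz": 107, "rx": 0, "ry": 0, "rz": 0},
    {"dx": -2.6, "dy": 1.4, "dz": 107, "rx": 0, "ry": 0, "rz": 0}
  ]
}}

```text
t: 3.0
eef_pos: [635.2, -85.5, 362.2]
tcp_rot: [-3.141, 0.001, 0.134]
ft_force: [-0.6, -0.3, -0.2]
opening: 0.396
```

Run:
```python
from h import *
C=cams()
a=C["scene"]["image"][140:290,190:390,::-1]
cv2.imwrite("pics/s2.png",cv2.resize(a,None,fx=4,fy=4,interpolation=cv2.INTER_CUBIC))
s=env.state();print(s["eef_pos"],s["tcp_rot"],s["ft_force"])
```

```text
[635.44418059 -85.34607608 363.80261867] [ 3.14140426e+00 -1.00273462e-03  1.34471503e-01] [ 0.31712971 -0.01707954  0.15835764]
```

View pics/s2.png

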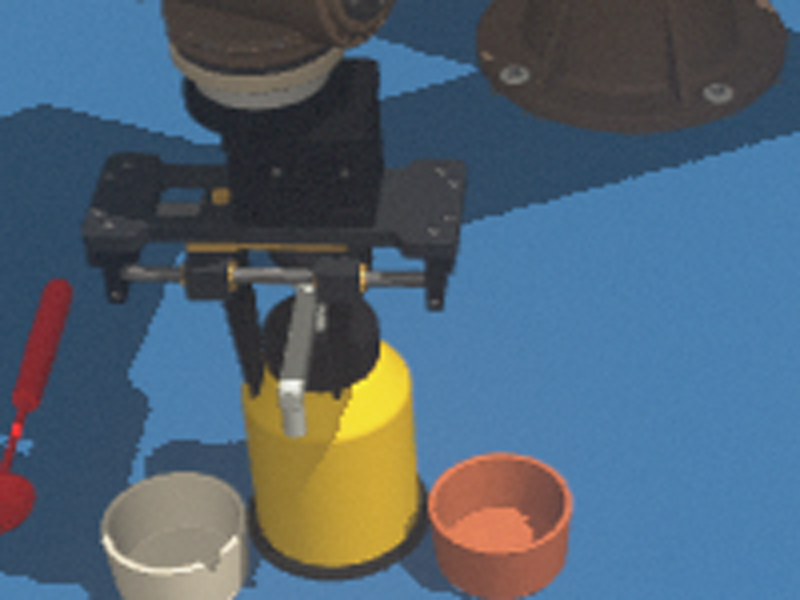

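{"api": "play_rows", "payload": {
  "increments": [
    {"dx": 0, "dy": 0, "dz": 0, "rx": 0, "ry": 0, "rz": 0},
    {"dx": -0.3, "dy": 6.5, "dz": 0, "rx": 0, "ry": 0, "rz": 0.833},
    {"dx": -1.1, "dy": 13, "dz": 0, "rx": 0, "ry": 0, "rz": 1.667},
    {"dx": -2.6, "dy": 19.4, "dz": 0, "rx": 0, "ry": 0, "rz": 2.5},
    {"dx": -4.5, "dy": 25.7, "dz": 0, "rx": 0, "ry": 0, "rz": 3.333},
    {"dx": -7, "dy": 31.7, "dz": 0, "rx": 0, "ry": 0, "rz": 4.167},
    {"dx": -10, "dy": 37.5, "dz": 0, "rx": 0, "ry": 0, "rz": 5},
    {"dx": -10, "dy": 37.5, "dz": 0, "rx": 0, "ry": 0, "rz": 5}
  ],
  "fingers": 0.25
}}

```text
t: 3.77
eef_pos: [630.4, -124.7, 364.7]
tcp_rot: [-3.141, -0.003, -0.394]
ft_force: [-0.4, -0.2, -0.3]
opening: 0.247
```

```bash
cat > m.py <<'E'
from h import *
s=env.state();p=s["eef_pos"];y=s["tcp_rot"][2];c=np.array([561,-95.5])
def to(ang,r=75):
    t=c+r*np.array([np.cos(ang),np.sin(ang)]);d=t-p[:2]
    return d@[np.cos(y),np.sin(y)],d@[np.sin(y),-np.cos(y)],(y-ang)/np.radians(6)
d=p[:2]-c;print("r,ang",np.hypot(*d),np.arctan2(d[1],d[0]),"yaw",y,p,s["ft_force"],s["opening"])
for a in np.linspace(y,-0.894,7)[1:]:print(np.round(to(a),2))
E
python3 m.py
```

```text
r,ang 75.30537735696238 -0.39767708949869485 yaw -0.3936963923564909 [ 630.42877856 -124.66409721  364.71946968] [-0.40529532 -0.22760993 -0.25677328] 0.2470544853955242
[-0.57  5.95  0.8 ]
[-1.35 12.15  1.59]
[-2.64 18.27  2.39]
[-4.44 24.25  3.19]
[-6.73 30.07  3.98]
[-9.5  35.68  4.78]
```

{"api": "play_rows", "payload": {
  "increments": [
    {"dx": -0.6, "dy": 6, "dz": 1, "rx": 0, "ry": 0, "rz": 0.8},
    {"dx": -1.3, "dy": 12, "dz": 1, "rx": 0, "ry": 0, "rz": 1.6},
    {"dx": -2.6, "dy": 18.3, "dz": 1, "rx": 0, "ry": 0, "rz": 2.4},
    {"dx": -4.4, "dy": 24.2, "dz": 1, "rx": 0, "ry": 0, "rz": 3.2},
    {"dx": -6.7, "dy": 30, "dz": 1, "rx": 0, "ry": 0, "rz": 4},
    {"dx": -9.5, "dy": 35.7, "dz": 1, "rx": 0, "ry": 0, "rz": 4.8},
    {"dx": -9.5, "dy": 35.7, "dz": 1, "rx": 0, "ry": 0, "rz": 4.8},
    {"dx": -9.5, "dy": 35.7, "dz": 1, "rx": 0, "ry": 0, "rz": 4.8}
  ]
}}

```text
t: 4.43
eef_pos: [608.0, -153.8, 364.2]
tcp_rot: [-3.14, -0.003, -0.892]
ft_force: [0.1, -0.8, 0.2]
opening: 0.25
```

```bash
python3 m.py
python3 - <<'E'
from h import *
C=cams()
a=C["scene"]["image"][140:290,190:390,::-1]
cv2.imwrite("pics/s3.png",cv2.resize(a,None,fx=4,fy=4,interpolation=cv2.INTER_CUBIC))
E
```

```text
r,ang 74.9363710458444 -0.8924387946627755 yaw -0.8921287315997584 [ 608.02369974 -153.84579135  364.23936356] [ 0.06191282 -0.79356114  0.21192596] 0.24997295811329814
[0.06 0.   0.  ]
[0.06 0.02 0.01]
[0.06 0.05 0.01]
[0.06 0.07 0.01]
[0.06 0.09 0.01]
[0.06 0.12 0.02]
```

View pics/s3.png

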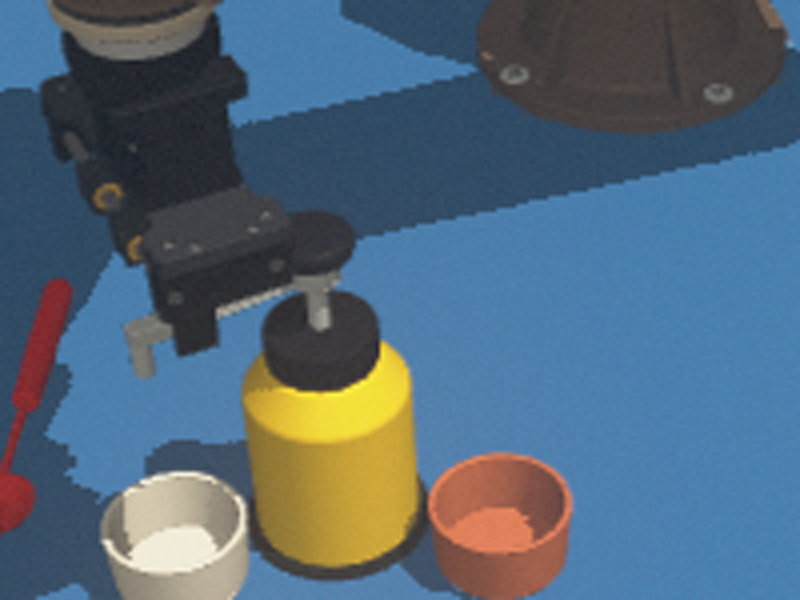

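{"api": "play_rows", "payload": {
  "increments": [
    {"dx": 0, "dy": 0, "dz": 0, "rx": 0, "ry": 0, "rz": 0},
    {"dx": 0, "dy": 0, "dz": 0, "rx": 0, "ry": 0, "rz": 0},
    {"dx": 0, "dy": 0, "dz": 0, "rx": 0, "ry": 0, "rz": 0},
    {"dx": 0, "dy": 0, "dz": 0, "rx": 0, "ry": 0, "rz": 0}
  ],
  "fingers": 0.14
}}

```text
t: 4.87
eef_pos: [608.3, -153.5, 364.0]
tcp_rot: [-3.14, -0.003, -0.892]
ft_force: [1.8, -0.4, 0.8]
opening: 0.142
```

```bash
python3 m.py|head -1
python3 - <<'E'
from h import *
C=cams()
a=C["scene"]["image"][140:290,190:390,::-1]
cv2.imwrite("pics/s4.png",cv2.resize(a,None,fx=4,fy=4,interpolation=cv2.INTER_CUBIC))
E
```

```text
r,ang 74.89652532632601 -0.8866540793785394 yaw -0.8917500217680217 [ 608.33524204 -153.54191905  363.9847001 ] [ 1.82160775 -0.40502828  0.76657658] 0.1424701439840839
```

View pics/s4.png

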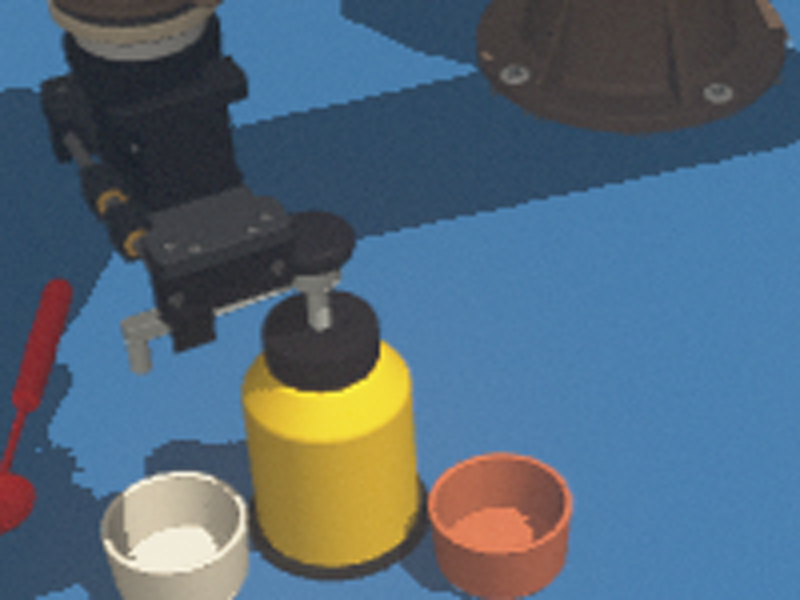

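Run:
```python
from h import *
C=cams()
S=lambda u,v,z:bp(C["scene"],190+u/4-1.1,140+v/4-2,z)
print("outlet",S(141,369,164)); print("rim",S(174,521,45)); print("knob",S(314,242,214))
```

```text
outlet [ 623.8314945  -176.60689166  164.        ]
rim [ 619.21089506 -175.31471508   45.        ]
knob [562.10914845 -92.78454481 214.        ]
```

{"api": "play_rows", "payload": {
  "increments": [
    {"dx": 0, "dy": 0, "dz": 0, "rx": 0, "ry": 0, "rz": 0},
    {"dx": 0, "dy": 0, "dz": 0, "rx": 0, "ry": 0, "rz": 0},
    {"dx": 0, "dy": 0, "dz": 0, "rx": 0, "ry": 0, "rz": 0},
    {"dx": 0, "dy": 0, "dz": -20, "rx": 0, "ry": 0, "rz": 0},
    {"dx": 0, "dy": 0, "dz": -50, "rx": 0, "ry": 0, "rz": 0},
    {"dx": 0, "dy": 0, "dz": -80, "rx": 0, "ry": 0, "rz": 0},
    {"dx": 0, "dy": 0, "dz": -110, "rx": 0, "ry": 0, "rz": 0},
    {"dx": 0, "dy": 0, "dz": -110, "rx": 0, "ry": 0, "rz": 0}
  ],
  "fingers": 0.3
}}

```text
t: 5.73
eef_pos: [607.8, -153.5, 480.0]
tcp_rot: [-3.135, -0.01, -0.892]
ft_force: [0.6, -1.0, -1.0]
opening: 0.301
```

{"api": "play_rows", "payload": {
  "increments": [
    {"dx": -30, "dy": 0, "dz": 0, "rx": 0, "ry": 0, "rz": 0},
    {"dx": -65, "dy": 0, "dz": 0, "rx": 0, "ry": 0, "rz": 0},
    {"dx": -100, "dy": 0, "dz": 0, "rx": 0, "ry": 0, "rz": 0},
    {"dx": -130, "dy": 0, "dz": 0, "rx": 0, "ry": 0, "rz": 0},
    {"dx": -160, "dy": 0, "dz": 0, "rx": 0, "ry": 0, "rz": 0},
    {"dx": -190, "dy": 0, "dz": 0, "rx": 0, "ry": 0, "rz": 0},
    {"dx": -190, "dy": 0, "dz": 0, "rx": 0, "ry": 0, "rz": 0}
  ],
  "fingers": 0
}}

```text
t: 6.32
eef_pos: [485.7, -2.9, 478.3]
tcp_rot: [-3.136, -0.009, -0.89]
ft_force: [0.6, 0.8, 0.5]
opening: 0.003
```

```bash
python3 m.py|head -1
python3 - <<'E'
from h import *
C=cams()
a=C["scene"]["image"][140:290,190:390,::-1]
cv2.imwrite("pics/s5.png",cv2.resize(a,None,fx=4,fy=4,interpolation=cv2.INTER_CUBIC))
a=C["top"]["image"][140:290,270:470,::-1]
cv2.imwrite("pics/t5.png",cv2.resize(a,None,fx=4,fy=4,interpolation=cv2.INTER_CUBIC))
E
```

```text
r,ang 119.37995879142436 2.253390676784574 yaw -0.8902373075888326 [485.69414291  -2.86845867 478.25414348] [0.64176273 0.76487935 0.50333838] 0.0031203586313347845
```

View pics/t5.png

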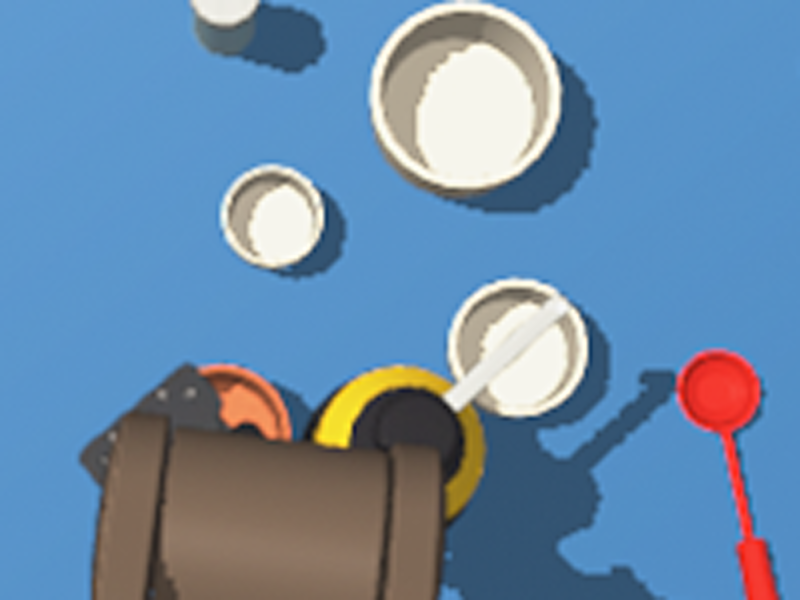

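View pics/s5.png

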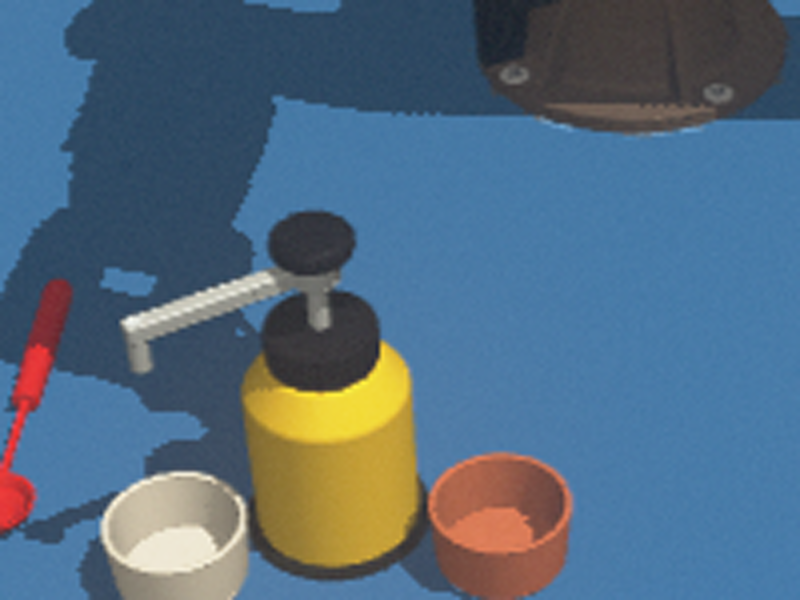

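Run:
```python
from h import *
C=cams()
T=lambda u,v,z:bp(C["top"],270+u/4,140+v/4,z)
S=lambda u,v,z:bp(C["scene"],190+u/4-1.1,140+v/4-2,z)
tip=T(562,306,196);inn=T(456,401,196);rim=T(518.5,348,45);kn=T(418,431,214)
an=lambda d:np.arctan2(d[1],d[0])
print(tip,inn,rim,kn,an(tip-inn),an(tip-kn),an(rim-kn))
o=S(141,367,164);r=S(175,520,45);k=S(313,242,214)
print(o,r,k,an(o-k),an(r-k), an(o-S(319,325,164)))
s=env.state();y=s["tcp_rot"][2];d=kn[:2]-s["eef_pos"][:2]
print(d@[np.cos(y),np.sin(y)],d@[np.sin(y),-np.cos(y)],s["tcp_rot"])
# body-based axis check: foot/jar collar
for n,f,p in [("collar",T,(410,443,150))]: print(f(*p))
```

```text
[ 629.10417208 -178.69153109  196.        ] [ 578.25137167 -118.88213908  196.        ] [ 624.26895305 -174.61924782   45.        ] [560.83488501 -95.96092171 214.        ] -0.8661584540437374 -0.8808773751391293 -0.8921343438477898
[ 622.23717017 -177.1450099   164.        ] [ 618.31983953 -174.99880743   45.        ] [562.19966501 -93.31595549 214.        ] -0.9492872298402294 -0.9688148555833711 -1.0323693482761747
115.12862391257289 0.5359448201736229 [-3.13525613 -0.01021211 -0.89231566]
[559.51506476 -97.19550705 150.        ]
```

```bash
cat > g.py <<'E'
from h import *
from scipy.spatial.transform import Rotation as Ro
import sys
def goal(x,y,z,yaw=-0.89):
    s=env.state();R=Ro.from_euler('xyz',s["tcp_rot"]);G=Ro.from_euler('xyz',[np.pi,0,yaw])
    print("z",s["eef_pos"],"f",s["ft_force"],"tip",s["eef_pos"]+R.apply([0,0,190]))
    print("d",np.round(R.inv().apply(np.array([x,y,z])-s["eef_pos"]),2),"r",np.round((R.inv()*G).as_rotvec()/np.radians(6),3))
goal(*map(float,sys.argv[1:]))
E
python3 g.py 561 -95.5 440
```

```text
z [488.99615276  -5.99379533 478.12028573] f [0.2974326  0.33393229 0.27903111] tip [491.15115467  -6.74871476 288.13400711]
d [114.48   0.37  39.29] r [-0.06  -0.098 -0.022]
```

{"api": "play_rows", "payload": {
  "increments": [
    {"dx": 28, "dy": 0, "dz": 0, "rx": 0, "ry": 0, "rz": 0},
    {"dx": 56, "dy": 0, "dz": 10, "rx": 0, "ry": -0.1, "rz": 0},
    {"dx": 84, "dy": 0, "dz": 20, "rx": -0.06, "ry": -0.1, "rz": 0},
    {"dx": 104, "dy": 0.4, "dz": 30, "rx": -0.06, "ry": -0.1, "rz": 0},
    {"dx": 114.5, "dy": 0.4, "dz": 39, "rx": -0.06, "ry": -0.1, "rz": 0},
    {"dx": 114.5, "dy": 0.4, "dz": 39, "rx": -0.06, "ry": -0.1, "rz": 0},
    {"dx": 114.5, "dy": 0.4, "dz": 39, "rx": -0.06, "ry": -0.1, "rz": 0},
    {"dx": 114.5, "dy": 0.4, "dz": 39, "rx": -0.06, "ry": -0.1, "rz": 0}
  ]
}}

```text
t: 7.18
eef_pos: [560.7, -95.1, 440.6]
tcp_rot: [-3.141, 0.0, -0.892]
ft_force: [-0.2, -0.4, -0.6]
opening: 0.007
```

```bash
python3 g.py 561 -95.5 410;python3 - <<'E'
from h import *
C=cams()
a=C["scene"]["image"][140:290,190:390,::-1]
cv2.imwrite("pics/s6.png",cv2.resize(a,None,fx=4,fy=4,interpolation=cv2.INTER_CUBIC))
E
```

```text
z [560.65342284 -95.07747416 440.60655047] f [-0.15773234 -0.39151908 -0.6045307 ] tip [560.62369595 -94.99757945 250.60656959]
d [ 0.56 -0.   30.61] r [-0.001  0.004 -0.022]
```

View pics/s6.png

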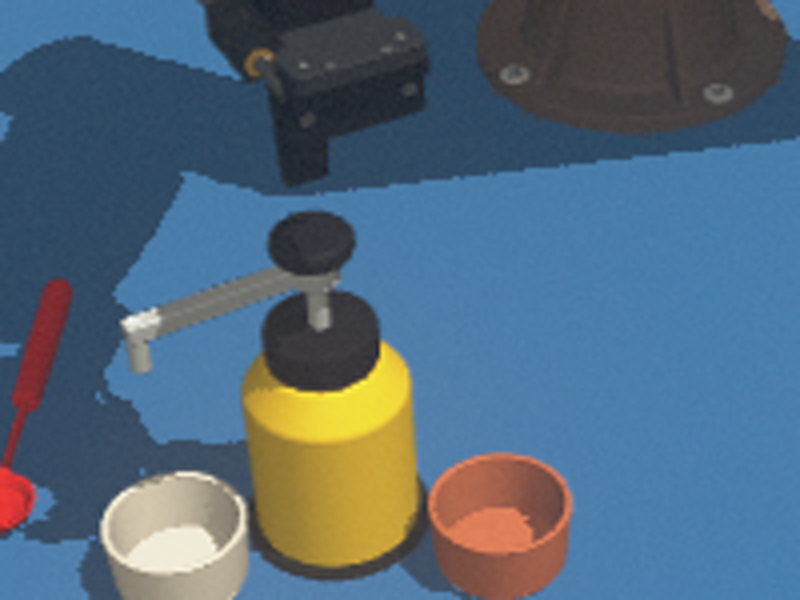

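{"api": "play_rows", "payload": {
  "increments": [
    {"dx": 0.3, "dy": 0, "dz": 10, "rx": 0, "ry": 0, "rz": 0},
    {"dx": 0.3, "dy": 0, "dz": 20, "rx": 0, "ry": 0, "rz": 0},
    {"dx": 0.3, "dy": 0, "dz": 27, "rx": 0, "ry": 0, "rz": 0},
    {"dx": 0.3, "dy": 0, "dz": 32, "rx": 0, "ry": 0, "rz": 0},
    {"dx": 0.3, "dy": 0, "dz": 32, "rx": 0, "ry": 0, "rz": 0},
    {"dx": 0.3, "dy": 0, "dz": 32, "rx": 0, "ry": 0, "rz": 0}
  ]
}}

```text
t: 7.78
eef_pos: [560.8, -95.0, 408.7]
tcp_rot: [-3.141, 0.0, -0.892]
ft_force: [-0.4, 0.4, 0.7]
opening: 0.003
```

{"api": "play_rows", "payload": {
  "increments": [
    {"dx": 0, "dy": 0, "dz": 2, "rx": 0, "ry": 0, "rz": 0},
    {"dx": 0, "dy": 0, "dz": 4, "rx": 0, "ry": 0, "rz": 0},
    {"dx": 0, "dy": 0, "dz": 6, "rx": 0, "ry": 0, "rz": 0},
    {"dx": 0, "dy": 0, "dz": 8, "rx": 0, "ry": 0, "rz": 0},
    {"dx": 0, "dy": 0, "dz": 10, "rx": 0, "ry": 0, "rz": 0},
    {"dx": 0, "dy": 0, "dz": 10, "rx": 0, "ry": 0, "rz": 0},
    {"dx": 0, "dy": 0, "dz": 10, "rx": 0, "ry": 0, "rz": 0}
  ]
}}

```text
t: 8.37
eef_pos: [560.9, -95.0, 398.9]
tcp_rot: [-3.141, -0.0, -0.892]
ft_force: [0.4, 0.6, 3.4]
opening: 0.003
```

{"api": "play_rows", "payload": {
  "increments": [
    {"dx": 0, "dy": 0, "dz": 1.5, "rx": 0, "ry": 0, "rz": 0},
    {"dx": 0, "dy": 0, "dz": 3, "rx": 0, "ry": 0, "rz": 0},
    {"dx": 0, "dy": 0, "dz": 4.5, "rx": 0, "ry": 0, "rz": 0},
    {"dx": 0, "dy": 0, "dz": 6, "rx": 0, "ry": 0, "rz": 0},
    {"dx": 0, "dy": 0, "dz": 7, "rx": 0, "ry": 0, "rz": 0},
    {"dx": 0, "dy": 0, "dz": 7, "rx": 0, "ry": 0, "rz": 0}
  ]
}}

```text
t: 8.87
eef_pos: [560.9, -95.0, 391.7]
tcp_rot: [-3.141, -0.0, -0.892]
ft_force: [-0.8, 0.5, 4.8]
opening: 0.009
```

{"api": "play_rows", "payload": {
  "increments": [
    {"dx": 0, "dy": 0, "dz": 0.5, "rx": 0, "ry": 0, "rz": 0},
    {"dx": 0, "dy": 0, "dz": 1, "rx": 0, "ry": 0, "rz": 0},
    {"dx": 0, "dy": 0, "dz": 1, "rx": 0, "ry": 0, "rz": 0}
  ]
}}

```text
t: 9.12
eef_pos: [560.9, -95.0, 390.7]
tcp_rot: [-3.141, -0.0, -0.892]
ft_force: [-0.5, -0.1, 5.1]
opening: 0.006
```

{"api": "play_rows", "payload": {
  "increments": [
    {"dx": 0, "dy": 0, "dz": 0.5, "rx": 0, "ry": 0, "rz": 0},
    {"dx": 0, "dy": 0, "dz": 1, "rx": 0, "ry": 0, "rz": 0},
    {"dx": 0, "dy": 0, "dz": 1, "rx": 0, "ry": 0, "rz": 0}
  ]
}}

```text
t: 9.37
eef_pos: [560.9, -95.0, 389.8]
tcp_rot: [-3.141, -0.0, -0.892]
ft_force: [-0.8, -0.2, 5.1]
opening: 0.006
```

{"api": "play_rows", "payload": {
  "increments": [
    {"dx": 0, "dy": 0, "dz": 0.5, "rx": 0, "ry": 0, "rz": 0},
    {"dx": 0, "dy": 0, "dz": 1, "rx": 0, "ry": 0, "rz": 0},
    {"dx": 0, "dy": 0, "dz": 1, "rx": 0, "ry": 0, "rz": 0}
  ]
}}

```text
t: 9.62
eef_pos: [560.9, -95.0, 388.9]
tcp_rot: [-3.141, -0.0, -0.892]
ft_force: [-1.5, -0.7, 5.7]
opening: 0.005
```

{"api": "play_rows", "payload": {
  "increments": [
    {"dx": 0, "dy": 0, "dz": 0.5, "rx": 0, "ry": 0, "rz": 0},
    {"dx": 0, "dy": 0, "dz": 1, "rx": 0, "ry": 0, "rz": 0},
    {"dx": 0, "dy": 0, "dz": 1, "rx": 0, "ry": 0, "rz": 0}
  ]
}}

```text
t: 9.87
eef_pos: [560.9, -95.0, 388.0]
tcp_rot: [-3.141, -0.0, -0.891]
ft_force: [-1.2, 0.8, 5.8]
opening: 0.002
```

{"api": "play_rows", "payload": {
  "increments": [
    {"dx": 0, "dy": 0, "dz": 0.5, "rx": 0, "ry": 0, "rz": 0},
    {"dx": 0, "dy": 0, "dz": 1, "rx": 0, "ry": 0, "rz": 0},
    {"dx": 0, "dy": 0, "dz": 1, "rx": 0, "ry": 0, "rz": 0}
  ]
}}

```text
t: 10.12
eef_pos: [560.9, -95.0, 387.1]
tcp_rot: [-3.141, -0.001, -0.891]
ft_force: [-1.9, -0.1, 5.9]
opening: 0.005
```

{"api": "play_rows", "payload": {
  "increments": [
    {"dx": 0, "dy": 0, "dz": 0.5, "rx": 0, "ry": 0, "rz": 0},
    {"dx": 0, "dy": 0, "dz": 1, "rx": 0, "ry": 0, "rz": 0},
    {"dx": 0, "dy": 0, "dz": 1, "rx": 0, "ry": 0, "rz": 0}
  ]
}}

```text
t: 10.37
eef_pos: [560.9, -95.0, 386.3]
tcp_rot: [-3.141, -0.001, -0.892]
ft_force: [-1.8, 0.7, 7.1]
opening: 0.007
```

{"api": "play_rows", "payload": {
  "increments": [
    {"dx": 0, "dy": 0, "dz": 0.4, "rx": 0, "ry": 0, "rz": 0},
    {"dx": 0, "dy": 0, "dz": 0.4, "rx": 0, "ry": 0, "rz": 0}
  ]
}}

```text
t: 10.53
eef_pos: [560.8, -95.0, 386.1]
tcp_rot: [-3.141, -0.001, -0.891]
ft_force: [-1.9, -0.3, 6.6]
opening: 0.006
```

{"api": "play_rows", "payload": {
  "increments": [
    {"dx": 0, "dy": 0, "dz": 0.5, "rx": 0, "ry": 0, "rz": 0},
    {"dx": 0, "dy": 0, "dz": 0.5, "rx": 0, "ry": 0, "rz": 0}
  ]
}}

```text
t: 10.7
eef_pos: [560.8, -95.0, 385.8]
tcp_rot: [-3.141, -0.001, -0.891]
ft_force: [-0.6, 1.1, 6.4]
opening: 0.003
```

{"api": "play_rows", "payload": {
  "increments": [
    {"dx": 0, "dy": 0, "dz": 0.6, "rx": 0, "ry": 0, "rz": 0},
    {"dx": 0, "dy": 0, "dz": 0.6, "rx": 0, "ry": 0, "rz": 0}
  ]
}}

```text
t: 10.87
eef_pos: [560.8, -95.0, 385.4]
tcp_rot: [-3.141, -0.001, -0.891]
ft_force: [-1.5, 1.4, 6.5]
opening: 0.01
```

{"api": "play_rows", "payload": {
  "increments": [
    {"dx": 0, "dy": 0, "dz": 0.7, "rx": 0, "ry": 0, "rz": 0},
    {"dx": 0, "dy": 0, "dz": 0.7, "rx": 0, "ry": 0, "rz": 0},
    {"dx": 0, "dy": 0, "dz": 0.7, "rx": 0, "ry": 0, "rz": 0}
  ]
}}

```text
t: 11.12
eef_pos: [560.8, -94.9, 384.9]
tcp_rot: [-3.14, -0.001, -0.891]
ft_force: [-1.3, -0.3, 6.6]
opening: 0.003
```

{"api": "play_rows", "payload": {
  "increments": [
    {"dx": 0, "dy": 0, "dz": 0.7, "rx": 0, "ry": 0, "rz": 0},
    {"dx": 0, "dy": 0, "dz": 0.7, "rx": 0, "ry": 0, "rz": 0},
    {"dx": 0, "dy": 0, "dz": 0.7, "rx": 0, "ry": 0, "rz": 0}
  ]
}}

```text
t: 11.37
eef_pos: [560.7, -95.0, 384.5]
tcp_rot: [-3.14, -0.001, -0.891]
ft_force: [-1.7, 0.4, 6.5]
opening: 0.007
```

{"api": "play_rows", "payload": {
  "increments": [
    {"dx": 0, "dy": 0, "dz": 0.8, "rx": 0, "ry": 0, "rz": 0},
    {"dx": 0, "dy": 0, "dz": 0.8, "rx": 0, "ry": 0, "rz": 0},
    {"dx": 0, "dy": 0, "dz": 0.8, "rx": 0, "ry": 0, "rz": 0}
  ]
}}

```text
t: 11.62
eef_pos: [560.7, -94.9, 383.9]
tcp_rot: [-3.14, -0.002, -0.891]
ft_force: [-0.0, -0.3, 7.1]
opening: 0.006
```

{"api": "play_rows", "payload": {
  "increments": [
    {"dx": 0, "dy": 0, "dz": 0.8, "rx": 0, "ry": 0, "rz": 0},
    {"dx": 0, "dy": 0, "dz": 0.8, "rx": 0, "ry": 0, "rz": 0},
    {"dx": 0, "dy": 0, "dz": 0.8, "rx": 0, "ry": 0, "rz": 0}
  ]
}}

```text
t: 11.87
eef_pos: [560.7, -94.9, 383.4]
tcp_rot: [-3.14, -0.002, -0.891]
ft_force: [-1.9, 0.6, 6.8]
opening: 0.006
```

{"api": "play_rows", "payload": {
  "increments": [
    {"dx": 0, "dy": 0, "dz": 0.7, "rx": 0, "ry": 0, "rz": 0},
    {"dx": 0, "dy": 0, "dz": 0.7, "rx": 0, "ry": 0, "rz": 0},
    {"dx": 0, "dy": 0, "dz": 0.7, "rx": 0, "ry": 0, "rz": 0}
  ]
}}

```text
t: 12.12
eef_pos: [560.6, -94.9, 383.1]
tcp_rot: [-3.14, -0.002, -0.891]
ft_force: [-2.0, 0.9, 7.6]
opening: 0.005
```

{"api": "play_rows", "payload": {
  "increments": [
    {"dx": 0, "dy": 0, "dz": 0.7, "rx": 0, "ry": 0, "rz": 0},
    {"dx": 0, "dy": 0, "dz": 0.7, "rx": 0, "ry": 0, "rz": 0},
    {"dx": 0, "dy": 0, "dz": 0.7, "rx": 0, "ry": 0, "rz": 0}
  ]
}}

```text
t: 12.37
eef_pos: [560.5, -94.9, 383.0]
tcp_rot: [-3.14, -0.002, -0.891]
ft_force: [-2.4, 0.2, 9.8]
opening: 0.005
```

{"api": "play_rows", "payload": {
  "increments": [
    {"dx": 0, "dy": 0, "dz": 0.9, "rx": 0, "ry": 0, "rz": 0},
    {"dx": 0, "dy": 0, "dz": 0.9, "rx": 0, "ry": 0, "rz": 0}
  ]
}}

```text
t: 12.53
eef_pos: [560.5, -94.8, 382.8]
tcp_rot: [-3.139, -0.003, -0.891]
ft_force: [-2.5, 1.6, 11.1]
opening: 0.004
```

{"api": "play_rows", "payload": {
  "increments": [
    {"dx": 0, "dy": 0, "dz": 1.1, "rx": 0, "ry": 0, "rz": 0},
    {"dx": 0, "dy": 0, "dz": 1.1, "rx": 0, "ry": 0, "rz": 0}
  ]
}}

```text
t: 12.7
eef_pos: [560.3, -94.8, 382.8]
tcp_rot: [-3.139, -0.004, -0.891]
ft_force: [-4.0, 1.5, 15.1]
opening: 0.002
```

{"api": "play_rows", "payload": {
  "increments": [
    {"dx": 0, "dy": 0, "dz": 1.1, "rx": 0, "ry": 0, "rz": 0},
    {"dx": 0, "dy": 0, "dz": 1.1, "rx": 0, "ry": 0, "rz": 0},
    {"dx": 0, "dy": 0, "dz": 1.1, "rx": 0, "ry": 0, "rz": 0}
  ]
}}

```text
t: 12.95
eef_pos: [560.2, -94.8, 382.7]
tcp_rot: [-3.139, -0.004, -0.891]
ft_force: [-4.3, 1.4, 14.7]
opening: 0.006
```

{"api": "play_rows", "payload": {
  "increments": [
    {"dx": 0, "dy": 0, "dz": 1.1, "rx": 0, "ry": 0, "rz": 0},
    {"dx": 0, "dy": 0, "dz": 1.1, "rx": 0, "ry": 0, "rz": 0},
    {"dx": 0, "dy": 0, "dz": 1.1, "rx": 0, "ry": 0, "rz": 0}
  ]
}}

```text
t: 13.2
eef_pos: [560.0, -94.7, 382.7]
tcp_rot: [-3.138, -0.005, -0.891]
ft_force: [-3.8, 0.7, 14.9]
opening: 0.005
```

{"api": "play_rows", "payload": {
  "increments": [
    {"dx": 0, "dy": 0, "dz": 1.1, "rx": 0, "ry": 0, "rz": 0},
    {"dx": 0, "dy": 0, "dz": -3, "rx": 0, "ry": 0, "rz": 0},
    {"dx": 0, "dy": 0, "dz": -7, "rx": 0, "ry": 0, "rz": 0},
    {"dx": 0, "dy": 0, "dz": -11, "rx": 0, "ry": 0, "rz": 0},
    {"dx": 0, "dy": 0, "dz": -15, "rx": 0, "ry": 0, "rz": 0},
    {"dx": 0, "dy": 0, "dz": -19, "rx": 0, "ry": 0, "rz": 0},
    {"dx": 0, "dy": 0, "dz": -23, "rx": 0, "ry": 0, "rz": 0},
    {"dx": 0, "dy": 0, "dz": -30, "rx": 0, "ry": 0, "rz": 0}
  ]
}}

```text
t: 13.87
eef_pos: [559.8, -94.6, 412.3]
tcp_rot: [-3.139, -0.004, -0.891]
ft_force: [-0.5, -0.3, 0.2]
opening: 0.004
```

{"api": "play_rows", "payload": {
  "increments": [
    {"dx": 0, "dy": 0, "dz": -25, "rx": 0, "ry": 0, "rz": 0},
    {"dx": 0, "dy": 0, "dz": -50, "rx": 0, "ry": 0, "rz": 0},
    {"dx": -30, "dy": 0, "dz": -60, "rx": 0, "ry": 0, "rz": 0},
    {"dx": -60, "dy": 0, "dz": -60, "rx": 0, "ry": 0, "rz": 0},
    {"dx": -90, "dy": 0, "dz": -60, "rx": 0, "ry": 0, "rz": 0},
    {"dx": -115, "dy": 0, "dz": -60, "rx": 0, "ry": 0, "rz": 0},
    {"dx": -115, "dy": 0, "dz": -60, "rx": 0, "ry": 0, "rz": 0},
    {"dx": -115, "dy": 0, "dz": -60, "rx": 0, "ry": 0, "rz": 0}
  ]
}}

```text
t: 14.53
eef_pos: [486.8, -4.4, 472.5]
tcp_rot: [-3.139, -0.004, -0.89]
ft_force: [0.3, -0.1, 0.4]
opening: 0.004
```

Run:
```python
from h import *
C=cams();print(env.state()["ft_force"])
a=C["scene"]["image"][:,:,::-1]
b=cv2.imread("pics/scene0.png")
cv2.imwrite("pics/s7.png",cv2.resize(a[140:290,190:390],None,fx=4,fy=4,interpolation=cv2.INTER_CUBIC))
cv2.imwrite("pics/s7f.png",a)
a=C["top"]["image"][140:290,270:470,::-1]
cv2.imwrite("pics/t7.png",cv2.resize(a,None,fx=4,fy=4,interpolation=cv2.INTER_CUBIC))
```

```text
[-0.40793515 -0.55427456  0.44270868]
```

View pics/s7.png

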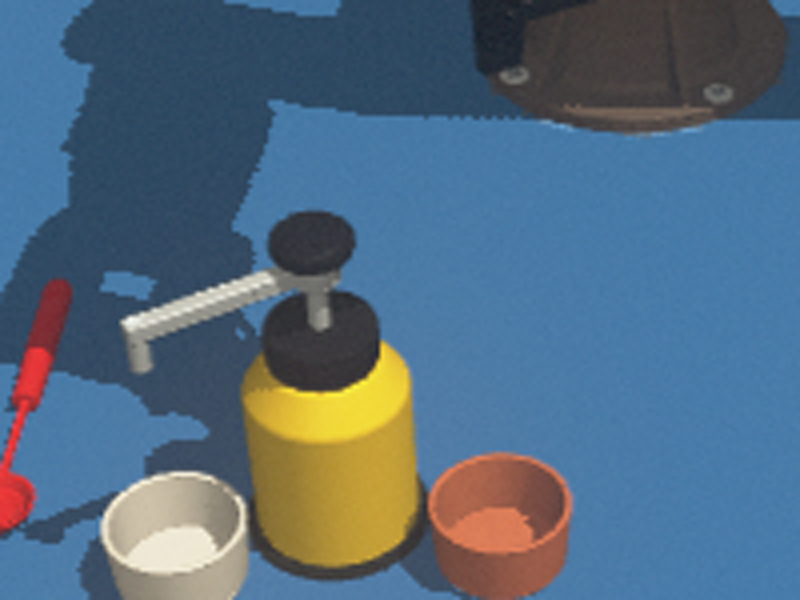

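View pics/t7.png

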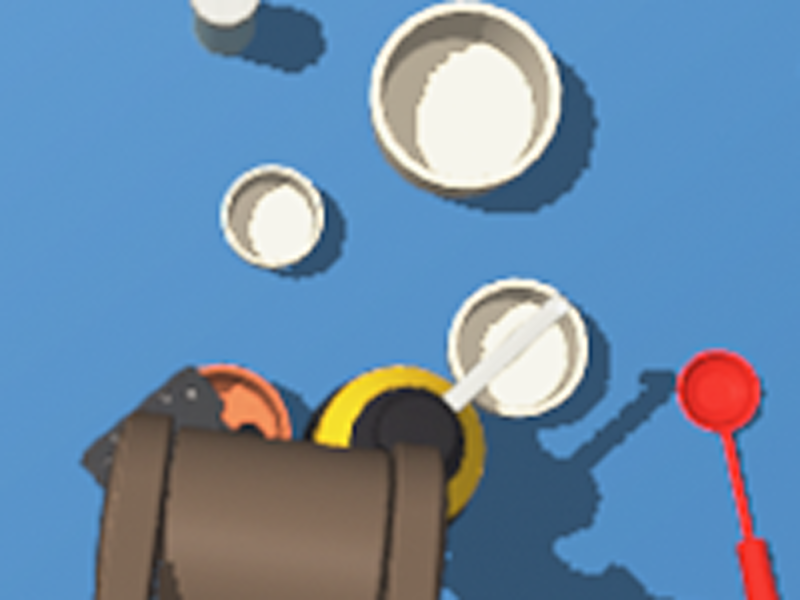

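View pics/s7f.png

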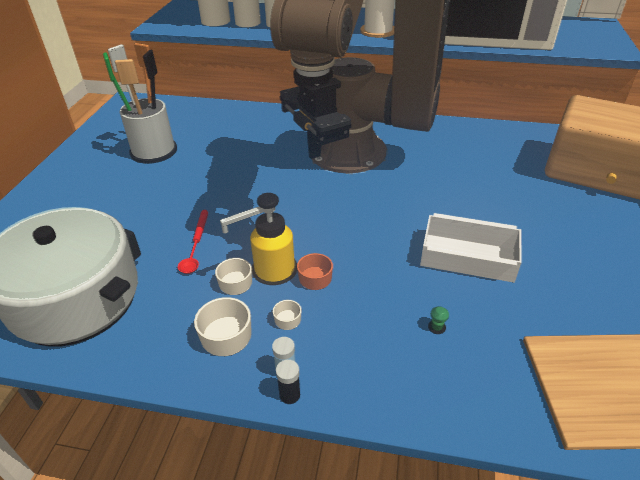

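The spout still lies over the middle ramekin: top-crop tip at (562,306) and rim centre at (518,348). The knob is back at its starting pixel, scene crop (313,242), and nothing else has moved. I'm handing the job in.

```bash
python3 -c "
from cell import env
print(env.job_done())"
```

```text
the job is handed in; nothing more can be done
None
```

The job is done and handed in; it finished at about 14.6 s on the robot's clock.

- **Spout:** I straddled it with the fingers and swung it about 1.03 rad clockwise, until the outlet was over the middle-sized white ramekin. By both cameras the outlet's bearing agrees with the ramekin's centre to about 0.02 rad (2 mm). In position, the top view puts it about 1 mm off centre and the scene view about 4–5 mm.
- **Press:** Pressing the knob with closed fingertips, I felt the stop at about 21 mm. I held it there for a little over 0.5 s with readings of 14.7–15.1 N down; the highest reading was 15.1 N. About 4 N of sideways force built up during the hold.
- **After release:** The plunger rose fully, with the knob back at its starting position in the picture. The arm backed clear and the wrist force read about zero. The ramekins, stopper, spoon and pan look unmoved.

**What disagreed:** the two cameras first differed by about 5 mm. I corrected the scene camera using the known fingertip position, and after that they agreed to about 1–2 mm on the first pictures. Later hand-read points from the scene camera differed by up to about 6 mm. My first two move calls were refused because their rows left out some fields, and the arm did not move.

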